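Lock the bench polisher on for hands-free work

TASK

Set the polisher in the bench stand running hands-free: squeeze its red trigger all the way in, press the orange lock-on button beside it fully in while the trigger is held, then ease the trigger off so that the lock keeps it on, and take the hand away. Do not disturb the small things standing round the stand.

Things in the scene. Friction and masses are not known exactly. Their poses are not given: they have to be found in the camera images.
- stand: Fixed bench stand that carries the polisher: base plate 200 x 160 mm on a black bench mat (x -105..105, y -183..183 from this origin, 4 mm thick, fixed, moves with the stand), posts, plywood board 195 x 160 mm (x -100..95, y -80..80 in the board's frame). Origin under the base plate's centre.
- board: Plywood board of the stand, sloping 35 deg, rising away from the robot. Origin on its upper face; x up the slope, y level (robot's left at yaw 0), z square off the board (35 deg from vertical, leaning to the robot). On it lies a blue pistol-grip polisher on its side, barrel along y. Positions below are in the board's frame, mm, for the polisher at its mean place (see work_mid).
- work_mid (a point): Point of the board's frame, x 0, y -2, z 46: where the middle between trigger face and grip back is on average. The polisher is clamped immovably, but anywhere within 10 mm either way of its mean place along y (x, z exact): not measured, find it by touch or sight. Grip x -65..45, y -12..22 (back face, flat for x -40..25, z 20..55), z 8..62; free behind it down to the board.
- strap_mid (a point): Top of the two aluminium straps (fixed to the board) that clamp the polisher's barrel: x 54, y -7, z 61. Barrel of radius 24 on the line x 54, z 36, from y 66 to -52, then collet and white bob to y -122. At the other end of the grip is the black battery: x -96..-58, y -25..35, z up to 66.
- shield_edge (a point): Middle of the upper edge of the clear dust shield, at x 64, z 142. The shield spans the board's width (y -80..80) at x 88 from z 0 to 92, then bends over to this edge. A hand coming straight down onto the trigger meets it: the hand must lean about as the board does.
- trigger (a joint): Red trigger on the grip's -y side, slides along +y: 0 out, 0.012 m in (stop). At rest its face (18 in x by 24 mm in z) is at y -26, z 34..58; grip back to trigger is 48 mm at rest, 36 squeezed. Spring 2.4 N at rest, 4.8 N in. Left to itself it returns to 0; held by the lock it stays at about 0.0065 m.
- lock (a joint): Orange lock-on button, slides along -z: 0 out, 0.008 m in (stop); spring 1.5 to 3.5 N. Top 26 (x) by 22 mm (y), centre x 0, y -26, z 30: right under the tip of a finger squeezing the trigger; housing y -42..-12, z to 20. Enters beyond 1 mm only with trigger past 0.0095 m. Once in, easing the trigger hooks it at about 0.0075; squeezing anew unpressed frees it.
- glue: Small white glue bottle with a red cap, 29 mm wide, 88 mm high, loose; leave alone. Origin under its centre.
- tape: Roll of tan tape lying flat, 62 mm across, 18 mm high, loose; leave alone. Origin under its centre.
- ramekin: Small white cup, 49 mm across, 27 mm high, loose; leave alone. Origin under its centre.

How it is judged:
By the outcome, as a careful person would: the job done as asked, in the order asked, and still so for the second after the job is handed in, with the robot touching nothing.
It also fails if it takes over 37 s, if anything falls off the work surface, if the arm or the gripper's body presses on something with over 40 N, if the wrist force passes 120 N, or if a joint passes its speed limit or range.

ROBOT

A 7-joint arm with a two-finger parallel gripper is mounted at the origin on a cart in front of the work surface, level with it; the furniture and walls round the work are solid. World frame = base frame: x ahead of the robot, y to its left, z up, the work surface at z = 0. Lengths are in m, angles in rad, forces in N, time in s.
With the tool pointing down it reaches from about 0.425 to 0.875 m from the base axis. Payload 4.7 kg.
Tool frame: the origin (TCP) lies where the fingers leave the gripper's body, on its centre line; the fingertips stand 70 mm ahead of it and the grasp point (between the pads) lies 51 mm ahead of it; z points along the fingers, y is the line along which they close (so a half turn about z gives the same grasp; the last joint's range is limited). The gripper opens to 87 mm and grips with 3 to 60 N. Pads are 19 mm wide; open, the fingers measure 117 mm over their backs; the gripper's body (75 mm by 190 mm) begins 51 mm behind the grasp point.
Start: joints at [1.251, 0.321, -0.07, 1.45, 0.023, 1.371, -0.057], TCP at [0.213, -0.614, 0.292] pointing down, gripper open.
Joint ranges: [-2.86, 2.86], [-0.3, 2.09], [-1.38, 1.24], [0.06, 2.45], [-1.56, 4.7], [0.09, 2.05], [-2.69, 2.69]. Speed limits (rad/s): [2.57, 2.57, 3.14, 3.14, 3.14, 3.14, 3.14].

INTERFACE

Orientations are given as a rotation vector (axis times angle).
In Python, from bench import get_state, get_image, get_calibration, close_job gives the robot as it stands.
- The arm moves only by the tool send_rows, never from a script. Its argument "rows" is a list of rows, each an object of numbers: "hand": the finger opening in mm, from 0 to 87; "x", "y", "z": the shift along the world's x, y, z in mm; "roll": the turn about the world's z in degrees. A call has 1 to 10 rows; each row shifts and turns the commanded pose from where the row before left it; what a row does not reach is not made up. A row lasts 1/10 s, in which the tool goes at most 50 mm and 8.59 degrees, less where a joint would pass 70% of its speed; a pose out of reach is approached as far as the arm can. A call is refused whole if a number of a shift passes 50 or a number of a turn 8.59, either way. A call with a gripper value outside its range is refused whole. The fingers move at their own pace and stop on an object; "force" is the grip in N (left out, the last holds). Time passes only in rows, so rows that do not move let the fingers close. It gives the time, the measured TCP pose, the force, the opening and the grip force at its end, in the units of the state.
- get_state(): the state, without advancing time (a new reading comes with each control period).
- get_image(name): name is "scene" or "top" or "wrist"; returns the picture (384x512x3 uint8, blue, green, red); there is no depth.
- get_calibration(name): a dict with "mtx" (3x3 intrinsics, pixels), "world_from_camera" (4x4, takes a point from camera to world coordinates). Camera axes: x right, y down, z forward; pixel columns grow to the right and rows downward; lengths in m; the calibration is good to about 2 mm. A picture is of the moment at which its call begins: read the wrist's pose just before it. get_calibration takes no time and is no camera call; for the wrist camera it gives the pose at the moment of the call.
- close_job(): hands the job in; it is judged then, once.
The state is a dict: "time": time; "joint_positions": joint angles; "qd": joint speeds; "joint_torque": joint torques, N m; "position": TCP position; "tool_rot": TCP orientation; "ft_force": force on the tool from outside, world axes, zero at the start; "torque": the same for the moment, N m; "grip_width": opening from 0.0 (shut) to 1.0 (fully open); "grip_force": force on a finger pad.
Only numpy, scipy, OpenCV 4.12 (cv2) and the standard library are available. Lean on these libraries where they do the work, as an engineer would, in place of code of your own. Each camera call takes 0.05 s, during which the arm holds its last target. There are 200 camera calls.

## Working session

There is one attempt and no reset: what is moved stays moved. The work goes in short steps, Python scripts to look and compute and a tool call to move; the robot and the scene stay as the last step left them, time stands still between calls to the robot, and variables do not carry over. Pictures are saved under pics/ and viewed, at most 10 in all, crops included, and the job is handed in when it is done.

Besides the shell and the picture viewer there is one more tool, called as name(argument=value, ...), one argument or row to a line, values as JSON. send_rows: Moves the arm, as the interface text tells. Its arguments: {"type":"object","properties":{"rows":{"type":"array","items":{"type":"object","properties":{"hand":{"type":"number"},"x":{"type":"number"},"y":{"type":"number"},"z":{"type":"number"},"roll":{"type":"number"}}}},"force":{"type":"number"}},"required":["rows"]}

```bash
mkdir -p pics; ls; python3 - <<'E'
from bench import *
import cv2,numpy as np
s=get_state()
for k in s: print(k,np.round(s[k],4).tolist())
for n in("scene","top"):
    cv2.imwrite(f"pics/{n}0.png",get_image(n)); c=get_calibration(n); print(n,np.round(c["mtx"],2).tolist(),np.round(c["world_from_camera"],4).tolist())
E
```

```text
pics
time 0.0
joint_positions [1.2511, 0.3218, -0.0701, 1.4517, 0.0226, 1.3708, -0.0569]
qd [-0.0001, 0.0001, -0.0004, -0.0009, -0.0018, 0.0004, -0.0001]
joint_torque [-0.0003, -49.1294, -0.4038, -31.2533, -0.0639, 0.0436, 0.0002]
position [0.2128, -0.6137, 0.2911]
tool_rot [-3.0961, -0.5216, 0.0006]
ft_force [-0.9692, -0.3503, 0.3311]
torque [0.0275, 0.0221, 0.0191]
grip_force 0.0
grip_width 0.996
scene [[383.82, 0.0, 251.64], [0.0, 383.82, 193.11], [0.0, 0.0, 1.0]] [[-0.8532, -0.2106, 0.4771, 0.1431], [-0.5214, 0.3234, -0.7897, 0.6264], [0.012, -0.9225, -0.3858, 0.4837], [0.0, 0.0, 0.0, 1.0]]
top [[346.76, 0.0, 262.6], [0.0, 346.76, 198.24], [0.0, 0.0, 1.0]] [[0.0018, -0.9802, 0.1982, 0.3821], [-0.9996, -0.007, -0.0258, -0.0356], [0.0267, -0.1981, -0.9798, 0.9973], [0.0, 0.0, 0.0, 1.0]]
```

View pics/scene0.png

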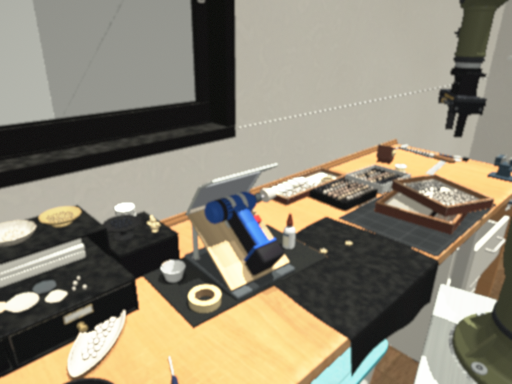

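View pics/top0.png

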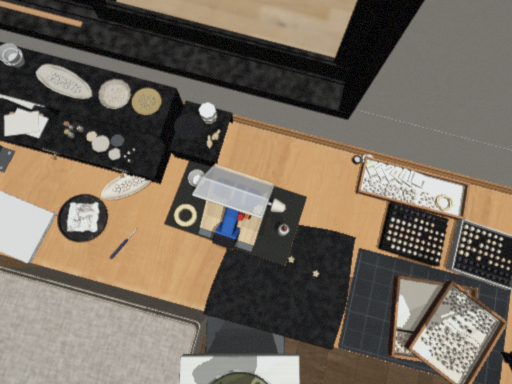

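Scene view: stand at about (240,235), polisher on the sloping board with its trigger at (257,218), glue bottle at (290,232), ramekin at (172,270), tape at (205,297). In the top view the mat spans about (165..307, 160..262), and the board is turned by about 13°.

```bash
python3 - <<'E'
import cv2
a=cv2.imread("pics/top0.png")[145:275,155:320]; b=cv2.imread("pics/scene0.png")[155:320,150:330]
cv2.imwrite("pics/topc.png",cv2.resize(a,None,fx=4.5,fy=4.5,interpolation=cv2.INTER_CUBIC))
cv2.imwrite("pics/scenec.png",cv2.resize(b,None,fx=3.6,fy=3.6,interpolation=cv2.INTER_CUBIC))
E
```

```text
(no output)
```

View pics/topc.png

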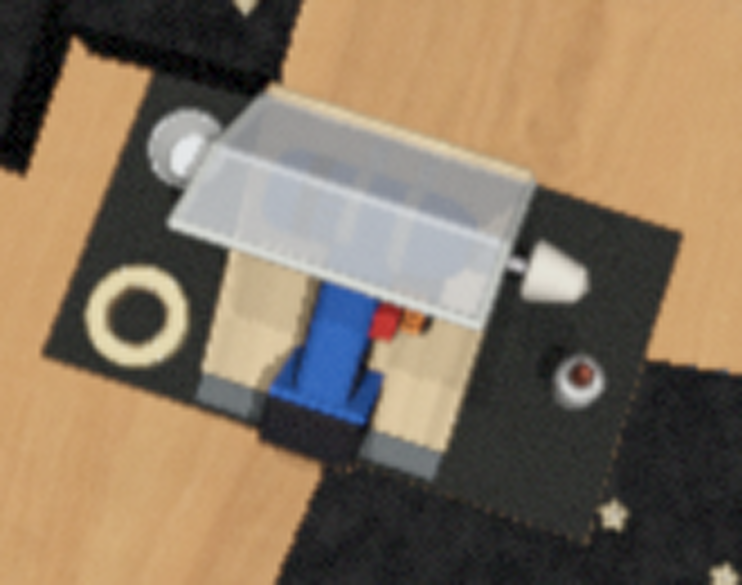

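View pics/scenec.png

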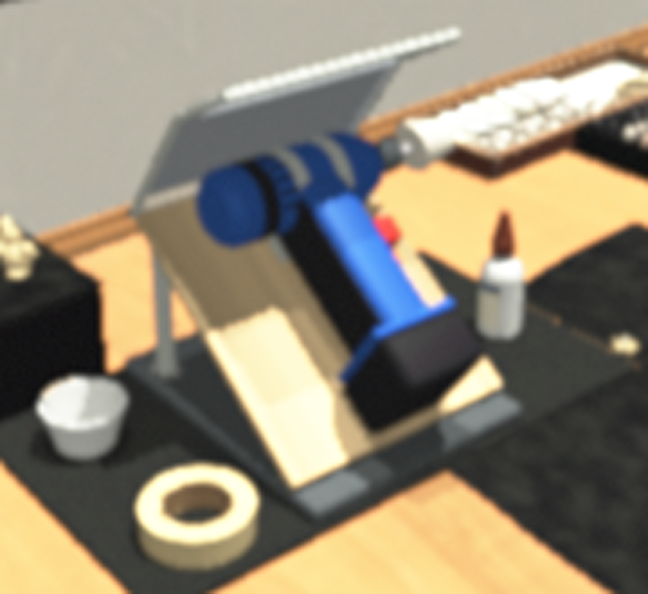

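Top crop: mat corners at (681,233), (588,540) and (43,353), shield edge ends at (168,224) and (478,327), trigger at (385,320), orange lock at (412,322). Scene crop: shield edge from (225,95) to (460,33). I'll fit the stand's pose from these points.

```bash
cat > h.py <<'E'
from bench import *
import numpy as np,cv2
from scipy.optimize import least_squares
from scipy.spatial.transform import Rotation as R
a=np.radians(35)
def b2s(p,dx,dz):
    p=np.asarray(p,float)/1e3
    return np.array([dx+p[0]*np.cos(a)-p[2]*np.sin(a),p[1],dz+p[0]*np.sin(a)+p[2]*np.cos(a)])
def s2w(q,P): 
    c,s=np.cos(P[2]),np.sin(P[2]); return np.array([P[0]+c*q[0]-s*q[1],P[1]+s*q[0]+c*q[1],q[2]])
def b2w(p,P): return s2w(b2s(p,P[3],P[4]),P)
def proj(w,n):
    c=get_calibration(n);T=np.linalg.inv(c["world_from_camera"]);q=c["mtx"]@(T[:3,:3]@w+T[:3,3]);return q[:2]/q[2]
E
python3 - <<'E'
from h import *
t=lambda X,Y:np.array([(X+.5)/4.5-.5+155,(Y+.5)/4.5-.5+145])
s=lambda X,Y:np.array([(X+.5)/3.6-.5+150,(Y+.5)/3.6-.5+155])
M=[((.105,-.183,.004),t(681,233)),((-.105,-.183,.004),t(588,540)),((-.105,.183,.004),t(43,353))]
B=[((64,80,142),"top",t(168,224)),((64,-80,142),"top",t(478,327)),((95,80,0),"top",t(270,85)),((95,-80,0),"top",t(533,182)),((88,80,92),"top",t(216,145)),((88,-80,92),"top",t(505,247)),
((64,80,142),"scene",s(225,95)),((64,-80,142),"scene",s(460,33)),((88,80,92),"scene",s(177,108))]
def f(P): return np.concatenate([proj(s2w(np.array(m),P),"top")-u for m,u in M]+[proj(b2w(p,P),n)-u for p,n,u in B])
r=least_squares(f,[.5,.03,-.23,0,.08],loss="soft_l1");P=r.x
print(np.round(P,4),np.degrees(P[2]));print(np.round(r.fun if 0 else f(P),1).reshape(-1,2).tolist())
np.save("P.npy",P)
for k,p in dict(work=(0,-2,46),trig=(0,-26,46),lock=(0,-26,30),edge=(64,0,142),shR=(64,-80,142)).items(): print(k,np.round(b2w(p,P),4),np.round((proj(b2w(p,P),"top")-[155,145])*4.5),np.round((proj(b2w(p,P),"scene")-[150,155])*3.6))
E
```

```text
[ 0.5498  0.0144 -0.3292 -0.0036  0.0803] -18.86038363652457
[[1.3, -0.2], [-0.4, 0.4], [-0.6, -0.4], [1.0, -0.2], [-0.5, 0.1], [-0.1, 0.5], [0.1, -1.1], [-0.2, 0.7], [0.1, 0.2], [0.4, -0.9], [-1.0, -0.4], [0.1, 1.6]]
work [0.5208 0.0222 0.118 ] [342. 306.] [346. 245.]
trig [ 5.13e-01 -5.00e-04  1.18e-01] [382. 320.] [378. 234.]
lock [ 0.5217 -0.0035  0.1049] [388. 308.] [367. 248.]
edge [0.5189 0.0249 0.2334] [322. 273.] [347.  59.]
shR [ 0.4931 -0.0508  0.2334] [474. 326.] [455.  30.]
```

send_rows(
  rows=[
    {"x":33,"y":34,"roll":-4},
    {"x":33,"y":34,"roll":-4},
    {"x":33,"y":34,"roll":-4},
    {"x":33,"y":34,"roll":-4},
    {"x":33,"y":34,"roll":-4},
    {"x":33,"y":34,"roll":-4},
    {"x":33,"y":34,"roll":-4},
    {"x":33,"y":34,"roll":-4},
    {"x":33,"y":34,"roll":-3},
    {"x":33,"y":34,"roll":-3},
  ],
)

```text
schema error: expected keys hand, x, y, z, roll
```

send_rows(
  rows=[
    {"hand":87,"x":33,"y":34,"z":0,"roll":-4},
    {"hand":87,"x":33,"y":34,"z":0,"roll":-4},
    {"hand":87,"x":33,"y":34,"z":0,"roll":-4},
    {"hand":87,"x":33,"y":34,"z":0,"roll":-4},
    {"hand":87,"x":33,"y":34,"z":0,"roll":-4},
    {"hand":87,"x":33,"y":34,"z":0,"roll":-4},
    {"hand":87,"x":33,"y":34,"z":0,"roll":-4},
    {"hand":87,"x":33,"y":34,"z":0,"roll":-4},
    {"hand":87,"x":33,"y":34,"z":0,"roll":-3},
    {"hand":87,"x":33,"y":34,"z":0,"roll":-3},
  ],
)

```text
time: 1.1
position: [0.5438, -0.2726, 0.292]
tool_rot: [3.098, -0.519, -0.001]
ft_force: [0.4, -0.5, 0.4]
grip_width: 1.003
grip_force: 0.0
```

```bash
cat >> h.py <<'E'
def st(P=None):
    s=get_state();M=R.from_rotvec(s["tool_rot"]).as_matrix();z=M[:,2];p=np.array(s["position"])
    print("t",round(s["time"],2),"q",np.round(s["joint_positions"],3),"p",np.round(p,4),"\nlean",round(np.degrees(np.arccos(-z[2])),1),"lean yaw",round(np.degrees(np.arctan2(z[1],z[0])),1),"ty yaw",round(np.degrees(np.arctan2(M[1,1],M[0,1])),1),"ty z",round(M[2,1],3),"az",round(np.degrees(np.arctan2(p[1],p[0])),1),"F",np.round(s["ft_force"],1),"w",np.round(s["grip_width"]*87,1),"gf",np.round(s["grip_force"],1))
    return s,M,p
E
python3 -c "
from h import *
st()"
```

```text
t 1.1 q [ 0.671  0.248 -0.298  1.553  0.074  1.353 -1.537] p [ 0.5438 -0.2726  0.292 ] 
lean 0.0 lean yaw -177.8 ty yaw -109.0 ty z 0.0 az -26.6 F [ 0.4 -0.5  0.4] w 87.3 gf 0.0
```

send_rows(
  rows=[
    {"hand":87,"x":10,"y":9,"z":45,"roll":0},
    {"hand":87,"x":10,"y":9,"z":45,"roll":0},
    {"hand":87,"x":10,"y":9,"z":45,"roll":0},
    {"hand":87,"x":10,"y":9,"z":45,"roll":0},
    {"hand":87,"x":10,"y":9,"z":45,"roll":0},
    {"hand":87,"x":10,"y":9,"z":45,"roll":0},
    {"hand":87,"x":0,"y":0,"z":45,"roll":0},
    {"hand":87,"x":0,"y":0,"z":45,"roll":0},
  ],
)

```text
time: 1.9
position: [0.6029, -0.2157, 0.6187]
tool_rot: [-3.098, 0.501, -0.015]
ft_force: [0.9, 0.3, -0.9]
grip_width: 1.002
grip_force: 0.0
```

```bash
python3 -c "
from h import *
st()"
```

```text
t 1.9 q [ 0.36   0.403 -0.109  0.686  0.044  2.045 -1.612] p [ 0.6029 -0.2157  0.6187] 
lean 0.6 lean yaw 9.0 ty yaw -108.4 ty z -0.005 az -19.7 F [ 0.9  0.3 -0.9] w 87.2 gf 0.0
```

send_rows(
  rows=[
    {"hand":87,"x":0,"y":0,"z":40,"roll":0},
    {"hand":87,"x":0,"y":0,"z":40,"roll":0},
    {"hand":87,"x":0,"y":0,"z":40,"roll":0},
  ],
)

```text
time: 2.2
position: [0.5778, -0.2112, 0.6647]
tool_rot: [3.08, -0.516, 0.117]
ft_force: [-0.1, -0.2, 1.0]
grip_width: 1.0
grip_force: 0.0
```

```bash
python3 -c "
from h import *
st()"
```

```text
t 2.2 q [ 0.18   0.343  0.23   0.676 -0.087  2.053 -1.552] p [ 0.5778 -0.2112  0.6647] 
lean 4.4 lean yaw -22.3 ty yaw -109.0 ty z 0.004 az -20.1 F [-0.1 -0.2  1. ] w 87.0 gf 0.0
```

send_rows(
  rows=[
    {"hand":87,"x":15,"y":-5,"z":45,"roll":0},
    {"hand":87,"x":15,"y":-5,"z":45,"roll":0},
    {"hand":87,"x":15,"y":-5,"z":45,"roll":0},
    {"hand":87,"x":15,"y":-5,"z":45,"roll":0},
  ],
)

```text
time: 2.6
position: [0.5896, -0.2138, 0.7304]
tool_rot: [3.037, -0.506, 0.351]
ft_force: [-0.5, -0.5, 0.5]
grip_width: 0.996
grip_force: 0.0
```

```bash
python3 -c "
from h import *
st()"
```

```text
t 2.6 q [ 0.197  0.374  0.241  0.49  -0.114  2.053 -1.555] p [ 0.5896 -0.2138  0.7304] 
lean 13.2 lean yaw -20.2 ty yaw -109.0 ty z 0.005 az -19.9 F [-0.5 -0.5  0.5] w 86.6 gf 0.0
```

send_rows(
  rows=[
    {"hand":87,"x":0,"y":0,"z":-45,"roll":0},
    {"hand":87,"x":0,"y":0,"z":-45,"roll":0},
    {"hand":87,"x":0,"y":0,"z":-45,"roll":0},
  ],
)

```text
time: 2.9
position: [0.59, -0.2136, 0.599]
tool_rot: [3.036, -0.506, 0.351]
ft_force: [0.8, -1.3, 0.7]
grip_width: 0.999
grip_force: 0.0
```

```bash
python3 -c "
from h import *
st()"
```

```text
t 2.9 q [ 0.116  0.164  0.229  1.055 -0.033  1.695 -1.571] p [ 0.59   -0.2136  0.599 ] 
lean 13.3 lean yaw -20.4 ty yaw -109.0 ty z 0.006 az -19.9 F [ 0.8 -1.3  0.7] w 86.9 gf 0.0
```

The lean persists once a reach limit has tilted the hand, so I'll go on up to reach 35°.

send_rows(
  rows=[
    {"hand":87,"x":10,"y":-4,"z":48,"roll":0},
    {"hand":87,"x":10,"y":-4,"z":48,"roll":0},
    {"hand":87,"x":10,"y":-4,"z":48,"roll":0},
    {"hand":87,"x":10,"y":-4,"z":48,"roll":0},
    {"hand":87,"x":10,"y":-4,"z":48,"roll":0},
    {"hand":87,"x":10,"y":-4,"z":48,"roll":0},
  ],
)

```text
time: 3.5
position: [0.5999, -0.2203, 0.7793]
tool_rot: [2.987, -0.501, 0.54]
ft_force: [-0.3, -0.4, 0.1]
grip_width: 1.003
grip_force: 0.0
```

```bash
python3 -c "
from h import *
st()"
```

```text
t 3.5 q [ 0.221  0.425  0.281  0.313 -0.172  2.053 -1.554] p [ 0.5999 -0.2203  0.7793] 
lean 20.6 lean yaw -20.1 ty yaw -109.1 ty z 0.006 az -20.2 F [-0.3 -0.4  0.1] w 87.3 gf 0.0
```

send_rows(
  rows=[
    {"hand":87,"x":0,"y":0,"z":48,"roll":0},
    {"hand":87,"x":0,"y":0,"z":48,"roll":0},
    {"hand":87,"x":0,"y":0,"z":48,"roll":0},
    {"hand":87,"x":0,"y":0,"z":48,"roll":0},
  ],
)

```text
time: 3.9
position: [0.5501, -0.2018, 0.8538]
tool_rot: [2.92, -0.489, 0.738]
ft_force: [0.4, 0.2, 0.5]
grip_width: 1.001
grip_force: 0.0
```

```bash
python3 -c "
from h import *
st()"
```

```text
t 3.9 q [ 0.193  0.345  0.348  0.256 -0.207  2.053 -1.554] p [ 0.5501 -0.2018  0.8538] 
lean 28.5 lean yaw -20.1 ty yaw -109.2 ty z 0.009 az -20.1 F [0.4 0.2 0.5] w 87.1 gf 0.0
```

send_rows(
  rows=[
    {"hand":87,"x":0,"y":0,"z":48,"roll":0},
    {"hand":87,"x":0,"y":0,"z":48,"roll":0},
    {"hand":87,"x":0,"y":0,"z":48,"roll":0},
  ],
)

```text
time: 4.2
position: [0.518, -0.1899, 0.9014]
tool_rot: [2.863, -0.48, 0.879]
ft_force: [-1.2, 0.2, 0.1]
grip_width: 0.998
grip_force: 0.0
```

```bash
python3 -c "
from h import *
st()"
```

```text
t 4.2 q [ 0.179  0.311  0.425  0.191 -0.267  2.053 -1.554] p [ 0.518  -0.1899  0.9014] 
lean 34.2 lean yaw -20.2 ty yaw -109.2 ty z 0.011 az -20.1 F [-1.2  0.2  0.1] w 86.8 gf 0.0
```

```bash
cat >> h.py <<'E'
def go(tipb):
    P=np.load("P.npy");s,M,p=st();tip=p+.07*M[:,2]
    t=b2w(tipb,P);d=(t-tip)*1e3
    Bm=np.array([b2w((1000*(i==0),1000*(i==1),1000*(i==2)),P)-b2w((0,0,0),P) for i in range(3)])
    cur=Bm@(tip-b2w((0,0,0),P))*1e3
    F=Bm@np.array(s["ft_force"])
    print("tip in board",np.round(cur,1),"F board",np.round(F,1),"tool axes in board",np.round(Bm@M,3).tolist(),"\nmove mm",np.round(d,1)); return d
E
python3 -c "
from h import *
go((-2,-2,200));
P=np.load('P.npy');print([np.round((b2w(v,P)-b2w((0,0,0),P))*1e3,3) for v in ((1,0,0),(0,1,0),(0,0,1))])"
```

```text
t 4.2 q [ 0.179  0.311  0.425  0.191 -0.267  2.053 -1.554] p [ 0.518  -0.1899  0.9014] 
lean 34.2 lean yaw -20.2 ty yaw -109.2 ty z 0.011 az -20.1 F [-1.2  0.2  0.1] w 86.8 gf 0.0
tip in board [ 502.4 -204.5  579.9] F board [-1.  -0.2  0.8] tool axes in board [[1.0, 0.001, -0.013], [0.001, -1.0, -0.013], [-0.013, 0.013, -1.0]] 
move mm [-119.4  254.7 -600.5]
[array([ 0.775, -0.265,  0.574]), array([0.323, 0.946, 0.   ]), array([-0.543,  0.185,  0.819])]
```

send_rows(
  rows=[
    {"hand":87,"x":-9,"y":18,"z":-43,"roll":0},
    {"hand":87,"x":-9,"y":18,"z":-43,"roll":0},
    {"hand":87,"x":-9,"y":18,"z":-43,"roll":0},
    {"hand":87,"x":-9,"y":18,"z":-43,"roll":0},
    {"hand":87,"x":-9,"y":18,"z":-43,"roll":0},
    {"hand":87,"x":-9,"y":18,"z":-43,"roll":0},
    {"hand":87,"x":-9,"y":18,"z":-43,"roll":0},
    {"hand":87,"x":-9,"y":18,"z":-43,"roll":0},
    {"hand":87,"x":-9,"y":18,"z":-43,"roll":0},
    {"hand":87,"x":-9,"y":18,"z":-43,"roll":0},
  ],
)

```text
time: 5.2
position: [0.5001, -0.0425, 0.5808]
tool_rot: [2.871, -0.525, 0.809]
ft_force: [1.0, 0.4, -0.0]
grip_width: 0.995
grip_force: 0.0
```

```bash
python3 -c "
from h import *
go((-2,-2,200))"
```

```text
t 5.2 q [-0.036 -0.3   -0.06   1.597  0.236  1.353 -2.023] p [ 0.5001 -0.0425  0.5808] 
lean 31.7 lean yaw -22.3 ty yaw -110.9 ty z 0.014 az -4.9 F [ 1.   0.4 -0. ] w 86.6 gf 0.0
tip in board [262.4 -72.  354.5] F board [ 0.7  0.7 -0.5] tool axes in board [[0.998, -0.021, -0.059], [-0.023, -0.999, -0.031], [-0.058, 0.033, -0.998]] 
move mm [ -98.5  107.7 -278.2]
```

send_rows(
  rows=[
    {"hand":87,"x":-9,"y":14,"z":-45,"roll":1},
    {"hand":87,"x":-9,"y":14,"z":-45,"roll":1},
    {"hand":87,"x":-9,"y":14,"z":-45,"roll":0},
    {"hand":87,"x":-9,"y":14,"z":-45,"roll":0},
    {"hand":87,"x":-9,"y":14,"z":-45,"roll":0},
    {"hand":87,"x":-9,"y":14,"z":-40,"roll":0},
  ],
)

```text
time: 5.8
position: [0.4851, 0.0499, 0.3186]
tool_rot: [2.893, -0.474, 0.763]
ft_force: [0.1, 1.1, -0.9]
grip_width: 1.002
grip_force: 0.0
```

```bash
python3 -c "
from h import *
go((0,-2,130))
cv2.imwrite('pics/w1.png',get_image('wrist'))"
```

```text
t 5.8 q [-0.129 -0.294 -0.196  2.096  0.338  0.955 -2.367] p [0.4851 0.0499 0.3186] 
lean 29.9 lean yaw -21.9 ty yaw -109.0 ty z 0.029 az 5.9 F [ 0.1  1.1 -0.9] w 87.2 gf 0.0
tip in board [ 73.7  10.8 165.1] F board [-0.7  1.1 -0.6] tool axes in board [[0.996, 0.014, -0.09], [0.012, -1.0, -0.027], [-0.091, 0.025, -0.996]] 
move mm [-42.2   0.9 -71. ]
```

View pics/w1.png

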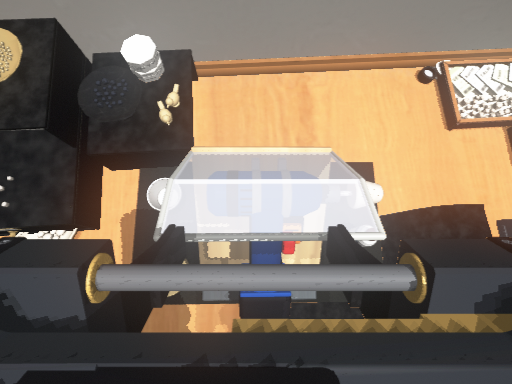

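send_rows(
  rows=[
    {"hand":87,"x":-20,"y":3,"z":-15,"roll":0},
    {"hand":87,"x":-20,"y":3,"z":-15,"roll":0},
    {"hand":87,"x":-20,"y":2,"z":-15,"roll":0},
  ],
)

```text
time: 6.15
position: [0.4541, 0.0683, 0.268]
tool_rot: [2.883, -0.48, 0.736]
ft_force: [0.6, 0.7, -0.3]
grip_width: 0.999
grip_force: 0.0
```

```bash
python3 -c "
from h import *
go((-3,-2,100))
s=get_state();M=R.from_rotvec(s['tool_rot']).as_matrix();T=get_calibration('wrist')['world_from_camera']
print(np.round(M.T@(T[:3,3]-s['position']),3),np.round(M.T@T[:3,2],3))"
```

```text
t 6.15 q [-0.269 -0.301 -0.156  2.202  0.414  0.928 -2.526] p [0.4541 0.0683 0.268 ] 
lean 29.2 lean yaw -24.1 ty yaw -109.6 ty z 0.044 az 8.6 F [ 0.6  0.7 -0.3] w 86.9 gf 0.0
tip in board [ 14.9  17.  144. ] F board [ 0.1  0.9 -0.4] tool axes in board [[0.995, 0.015, -0.103], [0.01, -0.999, -0.044], [-0.104, 0.043, -0.994]] 
move mm [  3.8 -21.4 -46.3]
[ 0.081  0.001 -0.093] [-0.292  0.     0.957]
```

send_rows(
  rows=[
    {"hand":87,"x":-2,"y":-12,"z":-14,"roll":0},
    {"hand":87,"x":-2,"y":-8,"z":-14,"roll":0},
    {"hand":87,"x":4,"y":0,"z":-10,"roll":0},
    {"hand":87,"x":4,"y":-1,"z":-8,"roll":0},
  ],
)

```text
time: 6.55
position: [0.4595, 0.0476, 0.2214]
tool_rot: [2.883, -0.48, 0.736]
ft_force: [0.0, -0.4, 1.1]
grip_width: 1.003
grip_force: 0.0
```

```bash
python3 -c "
from h import *
go((-3,-2,75))
cv2.imwrite('pics/w2.png',get_image('wrist')); cv2.imwrite('pics/s2.png',cv2.resize(get_image('scene')[120:300,170:350],None,fx=3.3,fy=3.3,interpolation=2))"
```

```text
t 6.55 q [-0.229 -0.258 -0.145  2.27   0.449  0.81  -2.537] p [0.4595 0.0476 0.2214] 
lean 29.2 lean yaw -24.2 ty yaw -109.6 ty z 0.045 az 5.9 F [ 0.  -0.4  1.1] w 87.2 gf 0.0
tip in board [-2.1 -0.9 99.1] F board [ 0.8 -0.3  0.8] tool axes in board [[0.995, 0.016, -0.103], [0.011, -0.999, -0.045], [-0.104, 0.044, -0.994]] 
move mm [ 12.1  -5.3 -20.3]
```

View pics/w2.png

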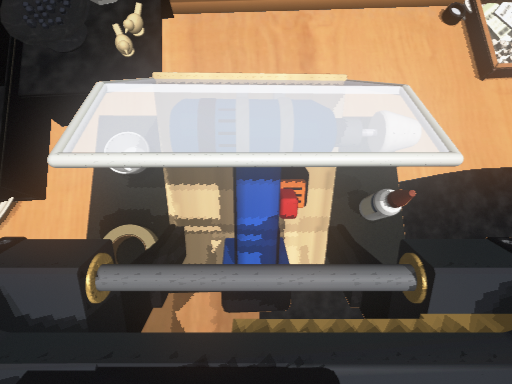

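View pics/s2.png

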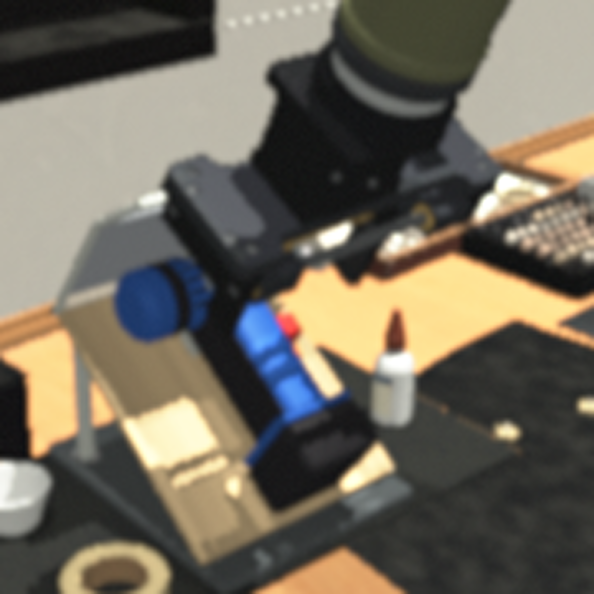

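Wrist view: grip edges at u≈235 and 281, trigger's outer edge at u≈298, v≈205, shield edge ends at (50,160) and (462,160). The scene view shows the hand clear of the shield. I'll take the polisher's y from these.

```bash
python3 -c "
from h import *
P=np.load('P.npy');im=cv2.imread('pics/w2.png').astype(int)
for y in(80,-80): print('shield',np.round(proj(b2w((64,y,142),P),'wrist')))
B,G,Rr=im[...,0],im[...,1],im[...,2]
red=(Rr>130)&(G<70)&(B<80);red[:,:270]=0;red[:,320:]=0;red[:170]=0;red[230:]=0
blue=(B>100)&(Rr<80)&(B-Rr>60)
for v in (180,190,200,208,214):
    print(v,'red',np.where(red[v])[0][[0,-1]] if red[v].any() else None,'blue',np.where(blue[v,200:300])[0][[0,-1]]+200)
ys,xs=np.where(red);print('red rows',ys.min(),ys.max(),xs.min(),xs.max())
for p in [(9,-26,58),(-9,-26,58),(0,-14,58),(0,-12,62),(0,22,62),(0,22,55),(13,-37,30),(-13,-37,30),(13,-15,30)]: print(p,np.round(proj(b2w(p,P),'wrist'),1))
print('px/10mm',proj(b2w((0,-16,58),P),'wrist')-proj(b2w((0,-26,58),P),'wrist'))"
```

```text
shield [ 46. 153.]
shield [458. 155.]
180 red None blue [237 279]
190 red [281 292] blue [237 279]
200 red [281 297] blue [237 278]
208 red [281 296] blue [237 278]
214 red [280 296] blue [237 277]
red rows 189 216 280 297
(9, -26, 58) [286.6 196.3]
(-9, -26, 58) [285.2 218.1]
(0, -14, 58) [269.8 207.5]
(0, -12, 62) [267.5 209.9]
(0, 22, 62) [220.7 210. ]
(0, 22, 55) [221.3 205.9]
(13, -37, 30) [295.4 178. ]
(-13, -37, 30) [293.2 206.7]
(13, -15, 30) [268.5 178. ]
px/10mm [-13.38784202   0.04478342]
```

send_rows(
  rows=[
    {"hand":87,"x":3,"y":-11,"z":-8,"roll":0},
    {"hand":87,"x":9,"y":-3,"z":-13,"roll":0},
    {"hand":87,"x":9,"y":-3,"z":-13,"roll":0},
    {"hand":87,"x":9,"y":-3,"z":-14,"roll":0},
    {"hand":65,"x":0,"y":0,"z":0,"roll":0},
    {"hand":58,"x":0,"y":0,"z":0,"roll":0},
    {"hand":58,"x":0,"y":0,"z":0,"roll":0},
  ],
  force=6,
)

```text
time: 7.35
position: [0.4888, 0.0277, 0.1738]
tool_rot: [2.882, -0.478, 0.736]
ft_force: [0.6, 0.4, 0.4]
grip_width: 0.809
grip_force: 0.0
```

```bash
python3 -c "
from h import *
go((-1,-10,36))
cv2.imwrite('pics/w3.png',get_image('wrist')[130:330,150:400].repeat(3,0).repeat(3,1))"
```

```text
t 7.35 q [-0.191 -0.138 -0.115  2.281  0.522  0.672 -2.567] p [0.4888 0.0277 0.1738] 
lean 29.2 lean yaw -24.2 ty yaw -109.5 ty z 0.046 az 3.2 F [0.6 0.4 0.4] w 70.4 gf 0.0
tip in board [ -1.4 -10.3  40.5] F board [0.6 0.6 0. ] tool axes in board [[0.995, 0.017, -0.103], [0.013, -0.999, -0.045], [-0.103, 0.044, -0.994]] 
move mm [ 2.9 -0.7 -3.5]
```

View pics/w3.png

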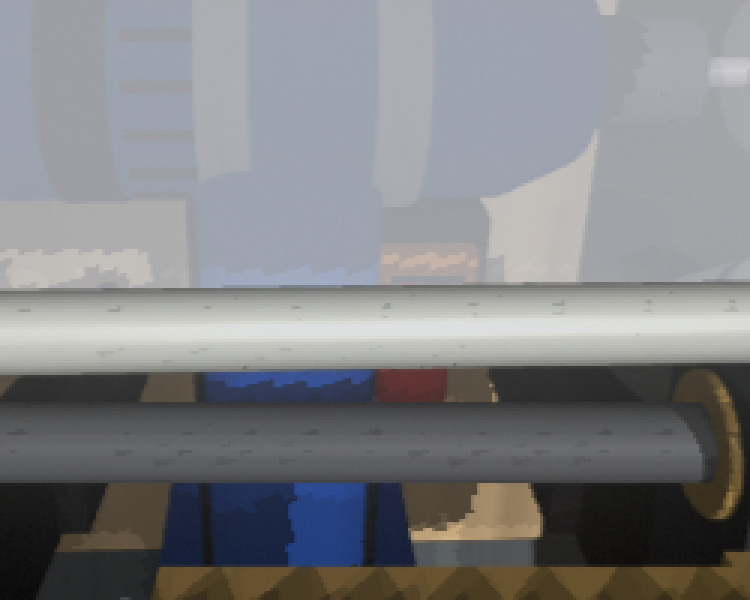

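Wrist crop: grip at u 200..375, red trigger at 375..447, right finger from about u 495, fingers free on both sides of the grip. Next I close step by step while watching the force.

send_rows(
  rows=[
    {"hand":56,"x":0,"y":0,"z":0,"roll":0},
    {"hand":56,"x":0,"y":0,"z":0,"roll":0},
    {"hand":56,"x":0,"y":0,"z":0,"roll":0},
  ],
)

```text
time: 7.7
position: [0.4886, 0.0277, 0.1733]
tool_rot: [2.882, -0.477, 0.735]
ft_force: [-0.8, -0.7, -0.6]
grip_width: 0.651
grip_force: 0.0
```

send_rows(
  rows=[
    {"hand":51,"x":0,"y":0,"z":0,"roll":0},
    {"hand":51,"x":0,"y":0,"z":0,"roll":0},
  ],
)

```text
time: 7.9
position: [0.4885, 0.0276, 0.1731]
tool_rot: [2.882, -0.477, 0.734]
ft_force: [-0.5, -0.1, -0.1]
grip_width: 0.599
grip_force: 0.0
```

send_rows(
  rows=[
    {"hand":48,"x":0,"y":0,"z":0,"roll":0},
    {"hand":48,"x":0,"y":0,"z":0,"roll":0},
  ],
)

```text
time: 8.1
position: [0.4884, 0.0271, 0.173]
tool_rot: [2.881, -0.478, 0.733]
ft_force: [-0.8, -1.6, 1.6]
grip_width: 0.558
grip_force: 1.0
```

send_rows(
  rows=[
    {"hand":44,"x":0,"y":0,"z":0,"roll":0},
    {"hand":44,"x":0,"y":0,"z":0,"roll":0},
  ],
)

```text
time: 8.3
position: [0.4888, 0.0285, 0.173]
tool_rot: [2.884, -0.477, 0.736]
ft_force: [1.8, 3.4, -1.6]
grip_width: 0.518
grip_force: 4.8
```

```bash
python3 -c "
from h import *
go((-1,-10,36))"
```

```text
t 8.3 q [-0.191 -0.136 -0.116  2.281  0.522  0.67  -2.568] p [0.4888 0.0285 0.173 ] 
lean 29.2 lean yaw -24.1 ty yaw -109.4 ty z 0.045 az 3.3 F [ 1.8  3.4 -1.6] w 45.1 gf 4.8
tip in board [-2.1 -9.4 40. ] F board [-0.4  3.8 -1.7] tool axes in board [[0.994, 0.018, -0.103], [0.013, -0.999, -0.044], [-0.104, 0.043, -0.994]] 
move mm [ 2.9 -1.6 -2.6]
```

send_rows(
  rows=[
    {"hand":38,"x":0.5,"y":1.5,"z":0,"roll":0},
    {"hand":33,"x":0,"y":0,"z":0,"roll":0},
    {"hand":33,"x":0,"y":0,"z":0,"roll":0},
    {"hand":33,"x":0,"y":0,"z":0,"roll":0},
    {"hand":33,"x":0,"y":0,"z":0,"roll":0},
  ],
  force=12,
)

```text
time: 8.8
position: [0.4901, 0.0323, 0.1731]
tool_rot: [2.887, -0.473, 0.739]
ft_force: [5.9, 8.1, -6.6]
grip_width: 0.411
grip_force: 11.8
```

```bash
python3 -c "
from h import *
go((-1,-9,30))"
```

```text
t 8.8 q [-0.194 -0.133 -0.12   2.279  0.522  0.668 -2.572] p [0.4901 0.0323 0.1731] 
lean 29.2 lean yaw -23.5 ty yaw -109.2 ty z 0.042 az 3.8 F [ 5.9  8.1 -6.6] w 35.7 gf 11.8
tip in board [-2.1 -5.1 40.1] F board [-1.3  9.6 -7.1] tool axes in board [[0.995, 0.019, -0.102], [0.015, -0.999, -0.04], [-0.103, 0.038, -0.994]] 
move mm [ 5.  -5.9 -7.7]
```

send_rows(
  rows=[
    {"hand":33,"x":1,"y":3,"z":0,"roll":0},
    {"hand":33,"x":2,"y":-0.7,"z":-3.2,"roll":0},
    {"hand":33,"x":2,"y":-0.7,"z":-3.2,"roll":0},
    {"hand":33,"x":2,"y":-0.7,"z":-3.2,"roll":0},
  ],
  force=10,
)

```text
time: 9.2
position: [0.4969, 0.0304, 0.1652]
tool_rot: [2.881, -0.477, 0.738]
ft_force: [-7.5, 3.4, 12.4]
grip_width: 0.42
grip_force: 10.0
```

```bash
python3 -c "
from h import *
go((-1,-5,22))"
```

```text
t 9.2 q [-0.187 -0.104 -0.121  2.273  0.546  0.652 -2.595] p [0.4969 0.0304 0.1652] 
lean 29.3 lean yaw -24.2 ty yaw -109.5 ty z 0.046 az 3.5 F [-7.5  3.4 12.4] w 36.6 gf 10.0
tip in board [-0.7 -5.1 29.6] F board [ 0.4  0.8 14.8] tool axes in board [[0.995, 0.017, -0.101], [0.013, -0.999, -0.046], [-0.102, 0.044, -0.994]] 
move mm [ 3.9 -1.2 -6.4]
```

send_rows(
  rows=[
    {"hand":33,"x":1.5,"y":-0.5,"z":-2.3,"roll":0},
    {"hand":33,"x":1.5,"y":-0.5,"z":-2.3,"roll":0},
  ],
  force=10,
)

```text
time: 9.4
position: [0.4999, 0.0293, 0.1608]
tool_rot: [2.881, -0.478, 0.738]
ft_force: [-9.5, 2.0, 13.7]
grip_width: 0.419
grip_force: 11.1
```

```bash
python3 -c "
from h import *
go((-1,-5,22))"
```

```text
t 9.4 q [-0.184 -0.091 -0.121  2.272  0.556  0.641 -2.603] p [0.4999 0.0293 0.1608] 
lean 29.3 lean yaw -24.2 ty yaw -109.5 ty z 0.046 az 3.4 F [-9.5  2.  13.7] w 36.4 gf 11.1
tip in board [-0.6 -5.2 24.1] F board [-0.1 -1.2 16.8] tool axes in board [[0.995, 0.017, -0.101], [0.012, -0.999, -0.046], [-0.102, 0.044, -0.994]] 
move mm [ 0.9 -0.1 -2. ]
```

send_rows(
  rows=[
    {"hand":33,"x":1.5,"y":-0.5,"z":-2.3,"roll":0},
    {"hand":33,"x":0,"y":0,"z":0,"roll":0},
  ],
  force=10,
)

```text
time: 9.6
position: [0.5015, 0.0288, 0.1583]
tool_rot: [2.881, -0.478, 0.738]
ft_force: [-5.7, 1.4, 10.2]
grip_width: 0.419
grip_force: 11.5
```

```bash
python3 -c "
from h import *
go((-1,-5,22))"
```

```text
t 9.6 q [-0.182 -0.084 -0.12   2.271  0.561  0.635 -2.607] p [0.5015 0.0288 0.1583] 
lean 29.3 lean yaw -24.2 ty yaw -109.5 ty z 0.046 az 3.3 F [-5.7  1.4 10.2] w 36.5 gf 11.5
tip in board [-0.6 -5.2 21.2] F board [ 1.1 -0.5 11.7] tool axes in board [[0.995, 0.017, -0.101], [0.013, -0.999, -0.046], [-0.102, 0.044, -0.994]] 
move mm [-0.7  0.4  0.5]
```

send_rows(
  rows=[
    {"hand":33,"x":1,"y":-0.3,"z":-1.5,"roll":0},
    {"hand":33,"x":0,"y":0,"z":0,"roll":0},
  ],
  force=10,
)

```text
time: 9.8
position: [0.5024, 0.0285, 0.1571]
tool_rot: [2.881, -0.478, 0.738]
ft_force: [-8.8, 2.6, 12.3]
grip_width: 0.418
grip_force: 12.2
```

```bash
python3 -c "
from h import *
go((-1,-5,20))"
```

```text
t 9.8 q [-0.181 -0.08  -0.12   2.27   0.564  0.632 -2.609] p [0.5024 0.0285 0.1571] 
lean 29.3 lean yaw -24.2 ty yaw -109.5 ty z 0.046 az 3.2 F [-8.8  2.6 12.3] w 36.3 gf 12.2
tip in board [-0.6 -5.2 19.6] F board [-0.4 -0.4 15.3] tool axes in board [[0.995, 0.017, -0.101], [0.012, -0.999, -0.046], [-0.102, 0.044, -0.994]] 
move mm [-0.5  0.4  0.1]
```

send_rows(
  rows=[
    {"hand":33,"x":1,"y":-0.3,"z":-1.5,"roll":0},
    {"hand":33,"x":0,"y":0,"z":0,"roll":0},
  ],
  force=10,
)

```text
time: 10.0
position: [0.5031, 0.0283, 0.1562]
tool_rot: [2.88, -0.478, 0.737]
ft_force: [-15.8, 4.4, 21.4]
grip_width: 0.416
grip_force: 20.3
```

```bash
python3 -c "
from h import *
go((-1,-5,18))"
```

```text
t 10.0 q [-0.18  -0.077 -0.121  2.269  0.567  0.631 -2.612] p [0.5031 0.0283 0.1562] 
lean 29.3 lean yaw -24.4 ty yaw -109.6 ty z 0.047 az 3.2 F [-15.8   4.4  21.4] w 36.2 gf 20.3
tip in board [-0.4 -5.2 18.5] F board [-1.2 -1.  26.9] tool axes in board [[0.995, 0.017, -0.101], [0.012, -0.999, -0.047], [-0.102, 0.045, -0.994]] 
move mm [-0.1  0.3 -0.7]
```

send_rows(
  rows=[
    {"hand":38,"x":0,"y":0,"z":0,"roll":0},
    {"hand":39,"x":0,"y":0,"z":0,"roll":0},
    {"hand":41,"x":0,"y":0,"z":0,"roll":0},
    {"hand":43,"x":0,"y":0,"z":0,"roll":0},
    {"hand":45,"x":0,"y":0,"z":0,"roll":0},
    {"hand":47,"x":0,"y":0,"z":0,"roll":0},
  ],
)

```text
time: 10.6
position: [0.504, 0.0314, 0.1562]
tool_rot: [2.885, -0.474, 0.742]
ft_force: [-10.1, 8.1, 15.5]
grip_width: 0.522
grip_force: 10.9
```

```bash
python3 -c "
from h import *
go((-1,-5,18))"
```

```text
t 10.6 q [-0.182 -0.076 -0.123  2.269  0.565  0.625 -2.612] p [0.504  0.0314 0.1562] 
lean 29.4 lean yaw -23.6 ty yaw -109.3 ty z 0.042 az 3.6 F [-10.1   8.1  15.5] w 45.4 gf 10.9
tip in board [-0.5 -1.5 18.5] F board [-1.1  4.4 19.7] tool axes in board [[0.995, 0.018, -0.1], [0.014, -0.999, -0.04], [-0.1, 0.039, -0.994]] 
move mm [-1.3 -3.3 -0.7]
```

send_rows(
  rows=[
    {"hand":47,"x":-0.4,"y":0.1,"z":0.6,"roll":0},
    {"hand":48,"x":-0.3,"y":-1,"z":0,"roll":0},
    {"hand":49,"x":-0.3,"y":-1,"z":0,"roll":0},
    {"hand":50,"x":0,"y":0,"z":0,"roll":0},
  ],
)

```text
time: 11.0
position: [0.5031, 0.028, 0.1564]
tool_rot: [2.884, -0.475, 0.741]
ft_force: [-5.1, 6.4, 9.0]
grip_width: 0.568
grip_force: 5.9
```

```bash
python3 -c "
from h import *
go((-1,-5,18))"
```

```text
t 11.0 q [-0.179 -0.079 -0.119  2.272  0.563  0.625 -2.605] p [0.5031 0.028  0.1564] 
lean 29.4 lean yaw -23.8 ty yaw -109.4 ty z 0.043 az 3.2 F [-5.1  6.4  9. ] w 49.4 gf 5.9
tip in board [-0.2 -5.2 18.6] F board [-0.5  4.4 11.4] tool axes in board [[0.995, 0.018, -0.1], [0.014, -0.999, -0.042], [-0.101, 0.041, -0.994]] 
move mm [-0.2  0.2 -0.9]
```

send_rows(
  rows=[
    {"hand":53,"x":-0.3,"y":-1,"z":0,"roll":0},
    {"hand":56,"x":-0.3,"y":-1,"z":0,"roll":0},
    {"hand":60,"x":-2,"y":0.7,"z":3,"roll":0},
    {"hand":66,"x":-3,"y":1,"z":4.5,"roll":0},
    {"hand":74,"x":-3,"y":1,"z":4.5,"roll":0},
    {"hand":80,"x":0,"y":0,"z":0,"roll":0},
    {"hand":80,"x":0,"y":0,"z":0,"roll":0},
  ],
)

```text
time: 11.7
position: [0.4928, 0.0264, 0.1662]
tool_rot: [2.882, -0.478, 0.734]
ft_force: [-0.3, 0.1, -0.5]
grip_width: 0.9
grip_force: 0.0
```

```bash
python3 -c "
from h import *
go((-1,-10,100))"
```

```text
t 11.7 q [-0.183 -0.116 -0.118  2.28   0.536  0.654 -2.58 ] p [0.4928 0.0264 0.1662] 
lean 29.2 lean yaw -24.3 ty yaw -109.5 ty z 0.047 az 3.1 F [-0.3  0.1 -0.5] w 78.3 gf 0.0
tip in board [ -2.4 -10.3  31.8] F board [-0.5 -0.  -0.2] tool axes in board [[0.994, 0.017, -0.104], [0.012, -0.999, -0.046], [-0.104, 0.045, -0.994]] 
move mm [-35.8  12.6  56.6]
```

send_rows(
  rows=[
    {"hand":87,"x":-9,"y":3,"z":14,"roll":0},
    {"hand":87,"x":-9,"y":3,"z":14,"roll":0},
    {"hand":87,"x":-9,"y":3,"z":14,"roll":0},
    {"hand":87,"x":-9,"y":3,"z":14,"roll":0},
    {"hand":87,"x":-7,"y":2,"z":11,"roll":0},
  ],
)

```text
time: 12.2
position: [0.4496, 0.0407, 0.2337]
tool_rot: [2.882, -0.478, 0.734]
ft_force: [0.4, 0.6, 0.1]
grip_width: 0.998
grip_force: 0.0
```

```bash
python3 -c "
from h import *
go((-1,-10,100))
im=get_image('wrist');cv2.imwrite('pics/w4.png',cv2.resize(im[140:270,180:380],None,fx=4,fy=4,interpolation=2))
im=im.astype(int);B,G,Rr=im[...,0],im[...,1],im[...,2]
red=(Rr>130)&(G<70)&(B<80);blue=(B>100)&(Rr<80)&(B-Rr>60)
P=np.load('P.npy');print(proj(b2w((0,-26,58),P),'wrist'),proj(b2w((0,-16,58),P),'wrist'))
for v in range(190,216,6): print(v,np.where(red[v,270:320])[0]+270,np.where(blue[v,200:300])[0][[0,-1]]+200)
"
```

```text
t 12.2 q [-0.218 -0.301 -0.144  2.274  0.422  0.839 -2.495] p [0.4496 0.0407 0.2337] 
lean 29.2 lean yaw -24.3 ty yaw -109.5 ty z 0.046 az 5.2 F [0.4 0.6 0.1] w 86.9 gf 0.0
tip in board [ -1.  -10.7 113.3] F board [0.2 0.7 0. ] tool axes in board [[0.994, 0.017, -0.104], [0.013, -0.999, -0.046], [-0.104, 0.044, -0.994]] 
move mm [  7.4  -1.8 -10.9]
[271.98623713 201.95564341] [259.40714327 201.97168989]
190 [270 271 272] [225 264]
196 [274] [225 262]
202 [273] [225 262]
208 [270 271 272 273] [225 262]
214 [] [225 263]
```

View pics/w4.png

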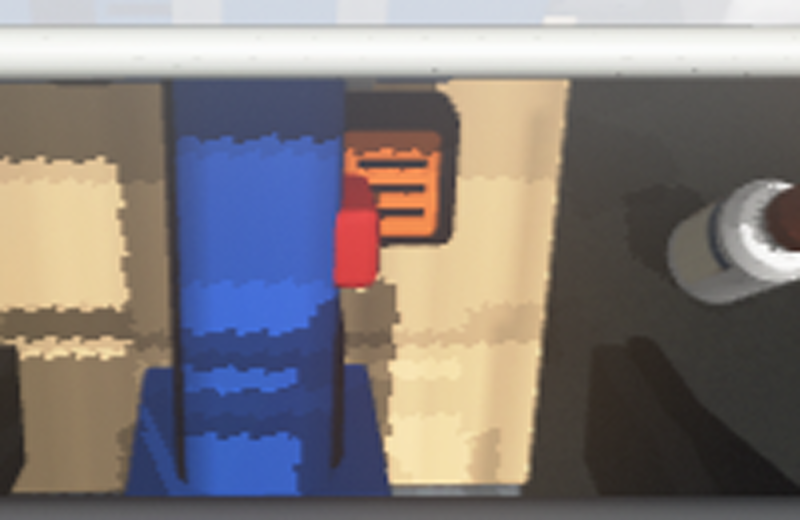

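The wrist crop shows the trigger half out (its edge is 12 px beyond the grip, against 19 px at rest) and the orange button sunk in its housing, so the lock has hooked. The glue bottle is untouched and the hand is clear.

```bash
python3 -c "
from bench import *
print(close_job())"
```

```text
the job is handed in; nothing more can be done
None
```

The polisher's trigger was squeezed fully in, the lock pressed and the trigger eased off; the last image shows it held half in by the lock, and I handed the job in at about 12 s with the hand clear and nothing disturbed that I could see.

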